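# Put the medicine row in the dispensing rack, order reversed

## Robot

A 7-joint arm with a two-finger parallel gripper is mounted at the origin on the work surface. World frame = base frame: x ahead of the robot, y to its left, z up, the work surface at z = 0. Lengths are in m, angles in rad, forces in N, time in s.
With the tool pointing down it reaches from about 0.4 to 0.85 m from the base axis. Payload 10.4 kg.
Tool frame: the origin (TCP) lies on the centre line of the jaws, within the pads' length; the fingertips stand 17 mm ahead of it and the grasp point (between the pads) lies 2 mm behind it; z points along the fingers, y is the direction in which the jaws open and shut (so a half turn about z gives the same grasp; the last joint's range is limited). The gripper opens to 87 mm and grips with 3 to 60 N. Pads are 19 mm wide; open, the fingers measure 117 mm over their backs; the gripper's body (75 mm by 190 mm) begins 51 mm behind the grasp point.
Start: joints at [1.225, 0.332, -0.065, 1.46, 0.022, 1.35, -0.088], TCP at [0.198, -0.593, 0.24] pointing down, gripper open.
Joint ranges: [-2.6, 2.6], [-0.5, 2.12], [-1.47, 1.34], [0.16, 2.42], [-1.27, 4.41], [0.06, 2.06], [-2.6, 2.6]. Speed limits (rad/s): [2.22, 2.22, 2.79, 2.79, 3.14, 3.14, 3.14].

## Interface

Orientations are given as a unit quaternion [x, y, z, w].
In Python, from bench import r gives the robot as it stands.
- The arm moves only by the tool apply_moves, never from a script. Its argument "commands" is a list of rows, each an object with "rot": the turn, a rotation vector about the world's x, y, z in units of 180 degrees (1.0 is 180 degrees), a list of three; "linear": the shift along the world's x, y, z in units of 0.3 m (1.0 is 0.3 m), a list of three; "grip": the closure, from -1 (fully open) to 1 (shut). A call has 1 to 20 rows; each row is the pose to reach, as a shift and turn from the pose commanded when the call began, turning the shorter way round; what a row does not reach only later rows make up. A row lasts 1/10 s, in which the tool goes at most 50 mm and 8.59 degrees, less where a joint would pass 70% of its speed; a pose out of reach is approached as far as the arm can. A call with a number of a shift or a turn outside -1 to 1 is refused whole. A call with a gripper value outside its range is refused whole. The fingers move at their own pace and stop on an object; "newtons" is the grip in N (left out, the last holds). Time passes only in rows, so rows that repeat a pose let the fingers close. It gives the time, the measured TCP pose, the force and the opening at its end, in the units of the state.
- r.read_state(): the state, without advancing time (a new reading comes with each control period).
- r.camera(name): name is "scene" or "side" or "wrist"; returns a dict with "frame" (400x640x3 uint8, red, green, blue), "mtx" (3x3 intrinsics, pixels), "D" ([k1, k2, p1, p2, k3] as OpenCV has them; the pictures are not rectified), "extrinsics" (4x4, takes a point from world to camera coordinates). Camera axes: x right, y down, z forward; pixel columns grow to the right and rows downward; lengths in m; the calibration is good to about 2 mm. A picture is of the moment at which its call begins. There is no depth.
- r.close_job(): hands the job in, once; it reports no verdict.
Trained networks look in a picture, given as the dict that the camera call returned (one of the last four; its "shot" number tells which), for a name from the list of things; names that differ only in an ending like _2 or _b are one class to them, and where a whole thing is asked for, a point or a joint stands for the part that bears it (a point fixed in the world has none). Each returns a list of dicts, best first, with "p" (0 to 1); they miss things now and then, are a little off and sometimes report something else, mostly with a low value. They report only what shows in the picture. A call takes as long as a camera call.
- r.search_frame(thing, picture): "bbox" ([left, top, width, height] in pixels, round what is visible of it).
- r.spot_point(thing, picture): "location" ([column, row] in pixels: a listed point, or the origin of a listed thing).
The state is a dict: "time": time; "joint_positions": joint angles; "joint_vel": joint speeds; "joint_torque": joint torques, N m; "ee_pos": TCP position; "eef_rot": TCP orientation; "ft_force": force on the tool from outside, world axes, zero at the start; "torque": the same for the moment, N m; "width": finger opening in m.
Only numpy, scipy, OpenCV 4.12 (cv2) and the standard library are available. Lean on these libraries where they do the work, as an engineer would, in place of code of your own. Each camera call takes 0.05 s, during which the arm holds its last target. There are 200 camera calls.

## Task

Four medicine containers stand in a row on the steel tray. Move them one by one to the wooden rack, one in each bay and in the middle of it, in reverse order: the container at one end of the tray's row goes to the opposite end of the rack, as seen from the same side, and so on along the row. Set each down on the board, upright, without dropping any from above or knocking one over, and leave the white mortar where it is.

Things in the scene. Friction and masses are not known exactly. Their poses are not given: they have to be found in the camera images.
- jar_mid (a point): White round ceramic jar with a small knob on its flat lid; body 58 mm across, 64 mm to the top of the lid, the knob 18 mm across and 8 mm high, 72 mm in all, 260 g. The point is at its centre, 36 mm above its foot; z up. The straight side from 8 to 52 mm above its foot is good to grip.
- canister_mid (a point): Square canister of light wood, 48 x 48 mm, its top 10 mm a lid of 44 x 44 mm; 76 mm high, 220 g. The point is at its centre, 38 mm above its foot; x and y square to its sides, z up; stands roughly square to the tray.
- bottle_mid (a point): Slim round amber glass bottle with a white cap; body 40 mm across up to 66 mm, cap 32 mm across at the top; 90 mm high, 150 g. The point is at its centre, 45 mm above its foot; z up. Grip it below 66 mm.
- tin_mid (a point): Flat oblong grey tin with a steel lid, 36 mm along its x, 62 mm along its y (its y lies roughly along the tray's row), 78 mm high, 200 g. The point is at its centre, 39 mm above its foot; z up.
- disc_jar: Dark steel disc, 74 mm across, 6 mm thick, fixed on the steel tray (90 x 360 mm), under the jar at the start; it stays and so tells where the jar stood. Origin: centre of its underside, 8 mm above the table (its top at 14 mm). Its y runs along the tray's row, to the robot's left within 10 degrees; discs are 85 mm apart.
- disc_canister: Dark steel disc, 74 mm across, 6 mm thick, fixed on the steel tray (90 x 360 mm), under the canister at the start; it stays and so tells where the canister stood. Origin: centre of its underside, 8 mm above the table (its top at 14 mm). Its y runs along the tray's row, to the robot's left within 10 degrees; discs are 85 mm apart.
- disc_bottle: Dark steel disc, 74 mm across, 6 mm thick, fixed on the steel tray (90 x 360 mm), under the bottle at the start; it stays and so tells where the bottle stood. Origin: centre of its underside, 8 mm above the table (its top at 14 mm). Its y runs along the tray's row, to the robot's left within 10 degrees; discs are 85 mm apart.
- disc_tin: Dark steel disc, 74 mm across, 6 mm thick, fixed on the steel tray (90 x 360 mm), under the tin at the start; it stays and so tells where the tin stood. Origin: centre of its underside, 8 mm above the table (its top at 14 mm). Its y runs along the tray's row, to the robot's left within 10 degrees; discs are 85 mm apart.
- rack: Wooden target rack, fixed: board 90 (x) by 360 mm (y), 14 mm thick. Four bays in a row along its y: centres at x = 0, y = -127.5, -42.5, 42.5, 127.5 mm, between dividers 4 mm wide at y = -170 to 170 mm every 85 mm, 6 mm (end ones 16 mm) above the board. Origin: centre of underside, on the table; y points to the robot's left within 10 degrees. May lie nearer or farther than the steel tray.
- mortar: Bystander: heavy white ceramic mortar bowl, 100 mm across the rim, 75 mm high, standing off to the robot's left. Origin: centre of its underside.

How it is judged:
By the outcome, as a careful person would: the job done as asked, in the order asked, and still so for the second after the job is handed in, with the robot touching nothing.
It also fails if it takes over 107 s, if anything falls off the work surface, if the arm or the gripper's body presses on something with over 40 N, if the wrist force passes 120 N, or if a joint passes its speed limit or range.

## Working session

There is one attempt and no reset: what is moved stays moved. The work goes in short steps, Python scripts to look and compute and a tool call to move; the robot and the scene stay as the last step left them, time stands still between calls to the robot, and variables do not carry over. Pictures are saved under pics/ and viewed, about 12 in all and at most 16, crops included, and the job is handed in when it is done.

Besides the shell and the picture viewer there is one more tool, called after "Request:" as name([rows], argument=value, ...), one row to a line, values as JSON. apply_moves: Moves the arm, as the interface text tells. Its arguments: {"type":"object","properties":{"commands":{"type":"array","items":{"type":"object","properties":{"rot":{"type":"array","items":{"type":"number"}},"linear":{"type":"array","items":{"type":"number"}},"grip":{"type":"number"}}}},"newtons":{"type":"number"}},"required":["commands"]}

```bash
mkdir -p pics; ls; python3 - <<'E'
from bench import r
import cv2
s=r.read_state();print({k:s[k] for k in('time','ee_pos','eef_rot','width','ft_force')})
for n in("scene","side"):
    c=r.camera(n);cv2.imwrite(f"pics/{n}0.png",c["frame"][...,::-1])
    print(n,c["extrinsics"].round(3).tolist(),c["mtx"].round(1).tolist(),c["D"])
    for t in["jar_mid","canister_mid","bottle_mid","tin_mid","disc_jar","disc_canister","disc_bottle","disc_tin","rack","mortar"]:
        print(t,[(round(d["p"],2),[round(x) for x in d["location"]]) for d in r.spot_point(t,c)[:3]])
E
```

```text
pics
{'time': 0.0, 'ee_pos': array([ 0.19816048, -0.59236457,  0.23874446]), 'eef_rot': array([ 9.86999999e-01,  1.60718640e-01, -1.36244420e-04, -7.08632076e-04]), 'width': 0.08717816095018222, 'ft_force': array([-0.62726506,  0.96753269,  0.7925247 ])}
scene [[0.19, 0.982, 0.018, -0.223], [0.647, -0.112, -0.754, -0.281], [-0.738, 0.155, -0.657, 1.299], [0.0, 0.0, 0.0, 1.0]] [[434.5, 0.0, 321.2], [0.0, 434.5, 186.2], [0.0, 0.0, 1.0]] [0.03145587 0.         0.         0.         0.        ]
jar_mid [(0.64, [335, 161])]
canister_mid [(0.8, [218, 184])]
bottle_mid [(0.59, [298, 163])]
tin_mid [(0.95, [260, 177])]
disc_jar [(0.5, [330, 178])]
disc_canister [(0.8, [225, 199]), (0.3, [282, 252])]
disc_bottle [(0.83, [301, 187]), (0.38, [262, 189])]
disc_tin [(0.69, [261, 194])]
rack [(0.57, [283, 256])]
mortar [(0.7, [463, 219])]
side [[-0.991, -0.131, 0.008, 0.569], [-0.083, 0.58, -0.81, 0.013], [0.101, -0.804, -0.586, 1.088], [0.0, 0.0, 0.0, 1.0]] [[498.1, 0.0, 310.6], [0.0, 498.1, 200.9], [0.0, 0.0, 1.0]] [-0.11959739  0.          0.          0.          0.        ]
jar_mid [(0.8, [365, 214])]
canister_mid [(0.83, [359, 150])]
bottle_mid [(0.67, [362, 191])]
tin_mid [(0.93, [359, 169])]
disc_jar [(0.66, [360, 237])]
disc_canister [(0.49, [356, 170])]
disc_bottle [(0.47, [360, 208])]
disc_tin [(0.51, [359, 188])]
rack [(0.85, [278, 185])]
mortar [(0.79, [252, 321])]
```

```bash
cat > h.py <<'E'
import numpy as np, cv2
from bench import r
from scipy.spatial.transform import Rotation as R
def ray(c,px):
    u=cv2.undistortPoints(np.array([[px]],float),c["mtx"],c["D"])[0,0]
    E=c["extrinsics"];Rm=E[:3,:3];o=-Rm.T@E[:3,3];return o,Rm.T@np.r_[u,1]
def at(c,px,z):
    o,d=ray(c,px);return o+d*(z-o[2])/d[2]
def proj(c,P):
    E=c["extrinsics"];return cv2.projectPoints(np.array(P,float).reshape(-1,1,3),cv2.Rodrigues(E[:3,:3])[0],E[:3,3],c["mtx"],c["D"])[0][:,0]
Z=dict(jar_mid=.050,canister_mid=.052,bottle_mid=.059,tin_mid=.053,disc_jar=.008,disc_canister=.008,disc_bottle=.008,disc_tin=.008,rack=0.,mortar=0.)
def locate(c,names=Z,n=2):
    out={}
    for t in names:
        for d in r.spot_point(t,c)[:n]:
            p=at(c,d["location"],Z[t]);out.setdefault(t,p);print(c["shot"],t,round(d["p"],2),p.round(3))
    return out
E
python3 - <<'E'
from h import *
for n in("scene","side"): locate(r.camera(n))
print(r.camera("wrist")["extrinsics"].round(3))
E
```

```text
3 jar_mid 0.79 [0.434 0.172 0.05 ]
3 canister_mid 0.66 [ 0.483 -0.081  0.052]
3 canister_mid 0.16 [0.464 0.004 0.052]
3 bottle_mid 0.55 [0.455 0.092 0.059]
3 tin_mid 0.61 [ 0.459 -0.002  0.053]
3 disc_jar 0.54 [0.443 0.17  0.008]
3 disc_canister 0.8 [ 0.472 -0.082  0.008]
3 disc_bottle 0.8 [0.45  0.092 0.008]
3 disc_tin 0.6 [0.466 0.009 0.008]
3 rack 0.67 [0.644 0.02  0.   ]
3 mortar 0.64 [0.606 0.409 0.   ]
4 jar_mid 0.85 [0.447 0.156 0.05 ]
4 canister_mid 0.83 [ 0.469 -0.073  0.052]
4 bottle_mid 0.82 [0.454 0.092 0.059]
4 tin_mid 0.62 [0.468 0.01  0.053]
4 disc_jar 0.86 [0.456 0.171 0.008]
4 disc_canister 0.59 [ 0.473 -0.088  0.008]
4 disc_bottle 0.59 [0.452 0.078 0.008]
4 disc_tin 0.68 [0.464 0.019 0.008]
4 mortar 0.55 [0.615 0.41  0.   ]
[[ 0.318 -0.948  0.    -0.625]
 [-0.906 -0.304  0.294 -0.035]
 [-0.278 -0.094 -0.956  0.39 ]
 [ 0.     0.     0.     1.   ]]
```

View pics/scene0.png

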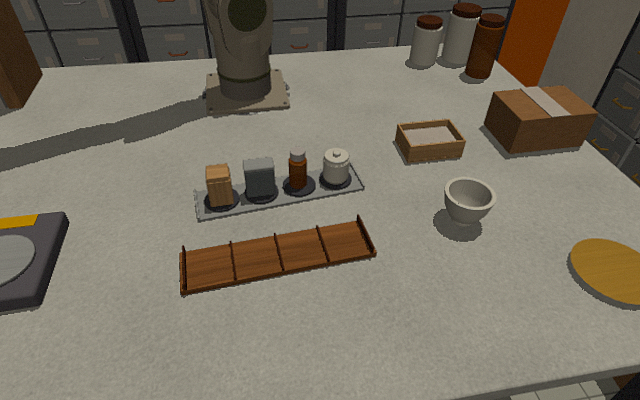

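View pics/side0.png

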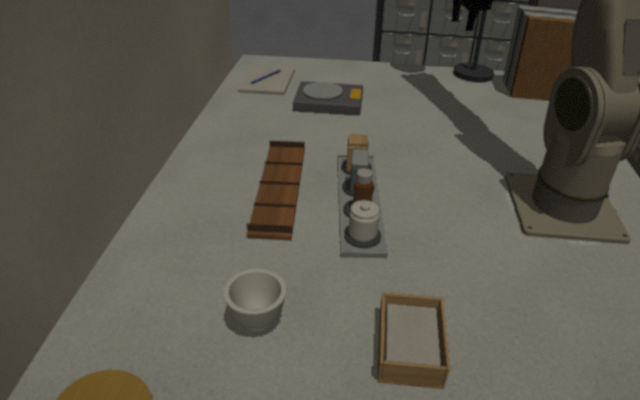

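The scene picture shows, left to right (toward +y), the canister (218,184), tin (260,177), bottle (298,165) and jar (335,160). The rack is on the far side, from (180,290) to (375,220). In the side picture it runs from (280,145) to (272,235). So the canister goes to rack y +127.5, the tin to +42.5, the bottle to −42.5 and the jar to −127.5. I'll move over the row for a close look.

Request:
apply_moves([
  {"linear": [0.25, 0.7, 0.15], "rot": [0, 0, 0.142], "grip": -1},
  {"linear": [0.25, 0.7, 0.15], "rot": [0, 0, 0.142], "grip": -1},
  {"linear": [0.25, 0.7, 0.15], "rot": [0, 0, 0.142], "grip": -1},
  {"linear": [0.25, 0.7, 0.15], "rot": [0, 0, 0.142], "grip": -1},
  {"linear": [0.25, 0.7, 0.15], "rot": [0, 0, 0.142], "grip": -1},
  {"linear": [0.25, 0.7, 0.15], "rot": [0, 0, 0.142], "grip": -1},
  {"linear": [0.25, 0.7, 0.15], "rot": [0, 0, 0.142], "grip": -1},
])

```text
time: 2.95
ee_pos: [0.2733, -0.3829, 0.2849]
eef_rot: [0.927, 0.375, -0.0, 0.001]
ft_force: [-0.6, -0.6, 1.1]
width: 0.0868
```

Request:
apply_moves([
  {"linear": [0.3, 0.7, 0.15], "rot": [0, 0, 0.142], "grip": -1},
  {"linear": [0.3, 0.7, 0.15], "rot": [0, 0, 0.142], "grip": -1},
  {"linear": [0.3, 0.7, 0.15], "rot": [0, 0, 0.142], "grip": -1},
  {"linear": [0.3, 0.7, 0.15], "rot": [0, 0, 0.142], "grip": -1},
  {"linear": [0.3, 0.7, 0.15], "rot": [0, 0, 0.142], "grip": -1},
  {"linear": [0.3, 0.7, 0.15], "rot": [0, 0, 0.142], "grip": -1},
  {"linear": [0.3, 0.7, 0.15], "rot": [0, 0, 0.142], "grip": -1},
])

```text
time: 3.65
ee_pos: [0.3632, -0.1738, 0.3294]
eef_rot: [0.821, 0.571, 0.0, -0.0]
ft_force: [-0.7, -1.3, 0.0]
width: 0.0871
```

Request:
apply_moves([
  {"linear": [0.25, 0.7, 0.1], "rot": [0, 0, 0.142], "grip": -1},
  {"linear": [0.25, 0.7, 0.1], "rot": [0, 0, 0.142], "grip": -1},
  {"linear": [0.25, 0.7, 0.1], "rot": [0, 0, 0.142], "grip": -1},
  {"linear": [0.25, 0.7, 0.1], "rot": [0, 0, 0.142], "grip": -1},
  {"linear": [0.25, 0.7, 0.1], "rot": [0, 0, 0.142], "grip": -1},
  {"linear": [0.25, 0.7, 0.1], "rot": [0, 0, 0.142], "grip": -1},
  {"linear": [0.25, 0.7, 0.1], "rot": [0, 0, 0.142], "grip": -1},
])

```text
time: 4.35
ee_pos: [0.4386, 0.0353, 0.359]
eef_rot: [0.675, 0.738, -0.0, -0.001]
ft_force: [-0.0, -0.8, 0.1]
width: 0.0871
```

```bash
python3 - <<'E'
from h import *
s=r.read_state();print(s["time"],s["ee_pos"],R.from_quat(s["eef_rot"]).as_matrix().round(3).tolist(),s["joint_positions"].round(2))
c=r.camera("wrist");cv2.imwrite("pics/w1.png",c["frame"][...,::-1])
E=c["extrinsics"];print((-E[:3,:3].T@E[:3,3]).round(3),E[2,:3])
locate(c)
E
```

```text
4.35 [0.43860089 0.03530459 0.35901506] [[-0.088, 0.996, -0.001], [0.996, 0.088, 0.001], [0.001, -0.001, -1.0]] [ 0.68 -0.11 -0.78  1.67 -0.08  1.55 -0.  ]
[0.432 0.116 0.503] [ 0.02555065 -0.29252799 -0.95591555]
6 jar_mid 0.59 [0.45  0.174 0.05 ]
6 canister_mid 0.73 [ 0.481 -0.075  0.052]
6 canister_mid 0.44 [0.458 0.082 0.052]
6 tin_mid 0.75 [0.463 0.001 0.053]
6 disc_canister 0.56 [ 0.48  -0.079  0.008]
6 disc_bottle 0.7 [0.454 0.088 0.008]
6 disc_bottle 0.39 [0.469 0.005 0.008]
6 disc_tin 0.56 [0.469 0.008 0.008]
6 rack 0.89 [0.646 0.021 0.   ]
6 rack 0.18 [0.453 0.085 0.   ]
```

View pics/w1.png

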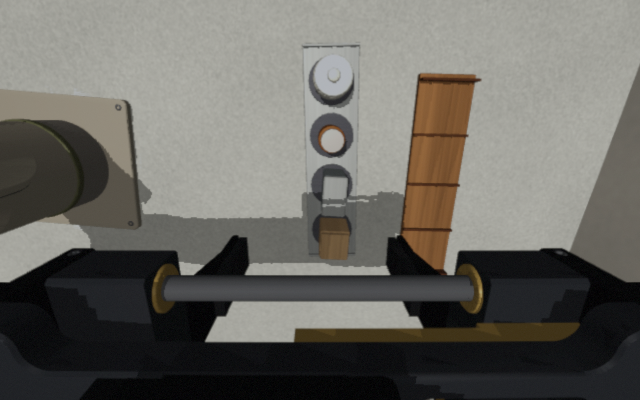

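The wrist picture shows the jar lid at (333,77), bottle (331,140), tin (335,190), canister (335,240), and the rack from (448,76) to (425,270). I'll fit the rack by its silhouette and enlarge the row to measure the lids and the tray.

```bash
cat > rackfit.py <<'E'
from h import *
from scipy.optimize import minimize
from scipy.spatial import ConvexHull
def fit():
    views=[]
    for n in("scene","side","wrist"):
        c=r.camera(n);hsv=cv2.cvtColor(c["frame"],cv2.COLOR_RGB2HSV)
        m=cv2.inRange(hsv,(3,90,25),(20,255,220))
        g=proj(c,[[.645,.02,.01]])[0]
        m=cv2.morphologyEx(m,cv2.MORPH_CLOSE,np.ones((5,5)))
        k,l,st,ce=cv2.connectedComponentsWithStats(m)
        i=1+np.argmin([np.hypot(*(q-g)) if s[4]>800 else 1e9 for q,s in zip(ce[1:],st[1:])])
        views.append((n,c,(l==i).astype(np.uint8)));print(n,st[i])
    b=[[x,y,z] for x in(-.045,.045) for y in(-.18,.18) for z in(0,.014)]
    e=[[x,y,z] for x in(-.045,.045) for y in(-.172,-.168,.168,.172) for z in(.014,.03)]
    def cost(p,vs):
        J=0
        for n,c,m in vs:
            im=np.zeros(m.shape,np.uint8)
            for P in(b,e[:4]+e[8:12],e[4:8]+e[12:]):
                W=R.from_euler("z",p[2]*10).apply(P)+[p[0],p[1],0]
                q=proj(c,W);h=cv2.convexHull(q.astype(np.float32))
                cv2.fillConvexPoly(im,np.round(h*16).astype(np.int32),1,shift=4)
            J+=1-(im&m).sum()/(im|m).sum()
        return J
    for vs in(views[:1],views[1:2],views[:2]):
        o=minimize(cost,[.645,.02,.0085],args=(vs,),method="Nelder-Mead",options=dict(initial_simplex=[[.645,.02,.0085],[.66,.02,.0085],[.645,.035,.0085],[.645,.02,.013]],xatol=1e-4))
        print([v[0] for v in vs],o.x*[1,1,10],o.fun)
if __name__=="__main__":
    fit()
    c=r.camera("scene")["frame"][130:230,180:380];cv2.imwrite("pics/cs.png",cv2.resize(c,None,fx=4,fy=4,interpolation=2)[...,::-1])
    c=r.camera("wrist")["frame"][35:270,290:490];cv2.imwrite("pics/cw.png",cv2.resize(c,None,fx=2.5,fy=2.5,interpolation=2)[...,::-1])
E
python3 rackfit.py
```

```text
scene [ 179  215  198   81 7939]
side [ 247  142   57   98 3795]
wrist [ 400   75   80  200 9470]
['scene'] [0.64147134 0.02050894 0.06893585] 0.048213000719597
['side'] [0.64330411 0.0162718  0.07580655] 0.09125748502994013
['scene', 'side'] [0.64228381 0.02023811 0.07534362] 0.14771781597954448
```

View pics/cs.png

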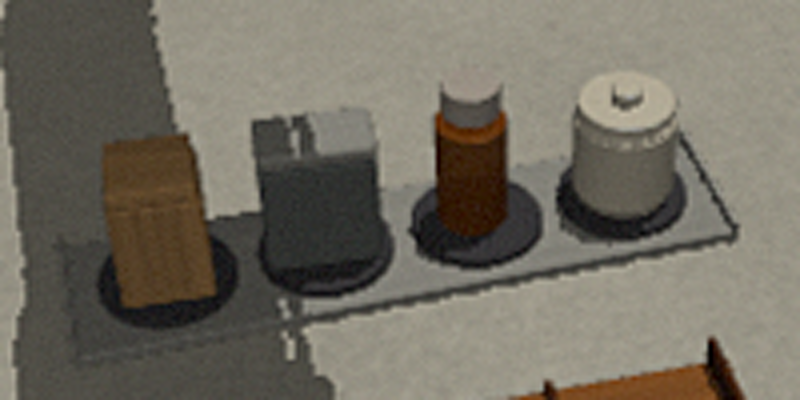

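View pics/cw.png

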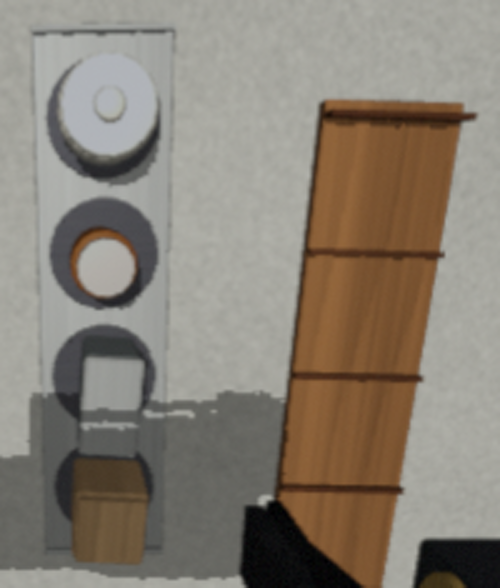

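In the scene crop the lid centres are about: canister (149,171), tin (316,137), bottle cap (472,83), jar knob (629,92). Front tray corners are at (82,358) and (737,235). In the wrist crop: knob (110,103), cap (107,267), tin lid about (113,382).

```bash
python3 - <<'E'
from h import *
c=r.camera("scene")
def s(u,v):return(180+(u+.5)/4-.5,130+(v+.5)/4-.5)
for n,p,z in[("can",(149,171),.09),("tin",(316,137),.092),("cap",(472,83),.104),("knob",(629,92),.086),("dcan",(168,275),.014),("dtin",(326,241),.014),("dbot",(477,222),.014),("djar",(622,192),.014),("FL",(82,358),.006),("FR",(737,235),.008),("BR",(680,137),.008),("BL",(65,240),.008)]:print(n,at(c,s(*p),z).round(4))
c=r.camera("wrist")
def w(u,v):return(290+(u+.5)/2.5-.5,35+(v+.5)/2.5-.5)
for n,p,z in[("knob",(110,103),.086),("cap",(107,267),.104),("tin",(113,387),.092),("can",(110,530),.09),("dbot",(105,253),.014),("TL",(33,31),.008),("TR",(174,30),.008)]:print("w",n,at(c,w(*p),z).round(4))
E
```

```text
can [ 0.482  -0.0808  0.09  ]
tin [0.4709 0.0034 0.092 ]
cap [0.4542 0.0869 0.104 ]
knob [0.452  0.1723 0.086 ]
dcan [ 0.4762 -0.0812  0.014 ]
dtin [0.4632 0.0036 0.014 ]
dbot [0.4615 0.087  0.014 ]
djar [0.4498 0.1718 0.014 ]
FL [ 0.5229 -0.1262  0.006 ]
FR [0.4901 0.2288 0.008 ]
BR [0.3988 0.2186 0.008 ]
BL [ 0.4313 -0.1363  0.008 ]
w knob [0.4489 0.1721 0.086 ]
w cap [0.4554 0.0867 0.104 ]
w tin [0.4672 0.0163 0.092 ]
w can [ 0.4758 -0.0779  0.09  ]
w dbot [0.4586 0.0887 0.014 ]
w TL [0.3998 0.2191 0.008 ]
w TR [0.4875 0.2277 0.008 ]
```

Request:
apply_moves([
  {"linear": [0.131, -0.388, -0.4], "rot": [0, 0, 0], "grip": -1},
  {"linear": [0.131, -0.388, -0.4], "rot": [0, 0, 0], "grip": -1},
  {"linear": [0.131, -0.388, -0.4], "rot": [0, 0, 0], "grip": -1},
  {"linear": [0.131, -0.388, -0.4], "rot": [0, 0, 0], "grip": -1},
  {"linear": [0.131, -0.388, -0.7], "rot": [0, 0, 0], "grip": -1},
  {"linear": [0.131, -0.388, -0.7], "rot": [0, 0, 0], "grip": -1},
  {"linear": [0.131, -0.388, -0.7], "rot": [0, 0, 0], "grip": -1},
])

```text
time: 5.95
ee_pos: [0.4748, -0.0784, 0.1457]
eef_rot: [0.674, 0.738, -0.001, -0.004]
ft_force: [-0.9, -0.7, 1.1]
width: 0.0869
```

```bash
python3 - <<'E'
from h import *
s=r.read_state();print(s["time"],s["ee_pos"],s["joint_positions"].round(2))
a=r.camera("wrist")["frame"];b=r.camera("scene")["frame"][110:230,150:350]
b=cv2.resize(b,(500,300));a=cv2.resize(a,(480,300))
cv2.imwrite("pics/g1.png",np.vstack([np.pad(a,((0,0),(0,20),(0,0))),b])[...,::-1])
E
```

```text
5.95 [ 0.47475394 -0.07836181  0.14565663] [ 0.73  0.16 -0.7   1.91  0.11  1.12  0.07]
```

View pics/g1.png

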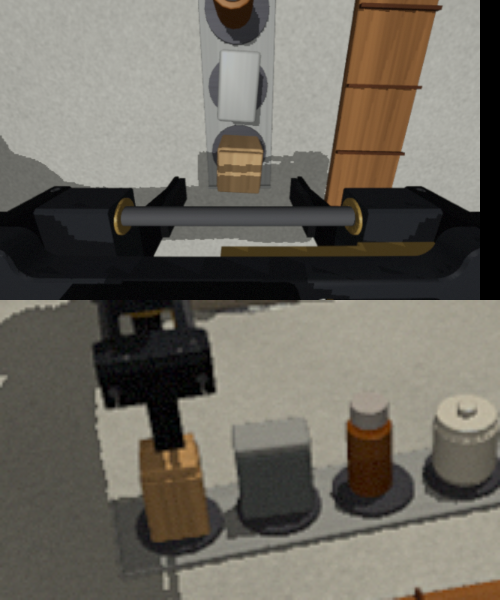

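The jaws straddle the canister evenly: fingers at columns 180 and 298, canister at 240. Descending and gripping.

Request:
apply_moves([
  {"linear": [0, -0.005, -0.15], "rot": [0, 0, 0], "grip": -1},
  {"linear": [0, -0.005, -0.25], "rot": [0, 0, 0], "grip": -1},
  {"linear": [0, -0.005, -0.32], "rot": [0, 0, 0], "grip": -1},
  {"linear": [0, -0.005, -0.32], "rot": [0, 0, 0], "grip": -1},
  {"linear": [0, -0.005, -0.32], "rot": [0, 0, 0], "grip": 1},
  {"linear": [0, -0.005, -0.32], "rot": [0, 0, 0], "grip": 1},
  {"linear": [0, -0.005, -0.32], "rot": [0, 0, 0], "grip": 1},
  {"linear": [0, -0.005, -0.32], "rot": [0, 0, 0], "grip": 1},
  {"linear": [0, -0.005, -0.32], "rot": [0, 0, 0], "grip": 1},
  {"linear": [0, -0.005, -0.32], "rot": [0, 0, 0], "grip": 1},
  {"linear": [0, -0.005, -0.32], "rot": [0, 0, 0], "grip": 1},
  {"linear": [0, -0.005, -0.32], "rot": [0, 0, 0], "grip": 1},
], newtons=25)

```text
time: 7.25
ee_pos: [0.4774, -0.0808, 0.0538]
eef_rot: [0.675, 0.738, -0.0, -0.0]
ft_force: [-2.9, -0.5, 6.5]
width: 0.0482
```

Width is 48.2 mm, so it's held. Lifting and carrying it above the far-left bay.

Request:
apply_moves([
  {"linear": [0, 0, 0.15], "rot": [0, 0, 0], "grip": 1},
  {"linear": [0, 0, 0.3], "rot": [0, 0, 0], "grip": 1},
  {"linear": [0, 0, 0.45], "rot": [0, 0, 0], "grip": 1},
  {"linear": [0.1, 0.15, 0.5], "rot": [0, 0, 0], "grip": 1},
  {"linear": [0.18, 0.27, 0.5], "rot": [0, 0, 0], "grip": 1},
  {"linear": [0.26, 0.38, 0.5], "rot": [0, 0, 0], "grip": 1},
  {"linear": [0.34, 0.5, 0.5], "rot": [0, 0, -0.005], "grip": 1},
  {"linear": [0.42, 0.62, 0.5], "rot": [0, 0, -0.005], "grip": 1},
  {"linear": [0.52, 0.756, 0.5], "rot": [0, 0, -0.005], "grip": 1},
  {"linear": [0.52, 0.756, 0.4], "rot": [0, 0, -0.005], "grip": 1},
  {"linear": [0.52, 0.756, 0.25], "rot": [0, 0, -0.005], "grip": 1},
  {"linear": [0.52, 0.756, 0.16], "rot": [0, 0, -0.005], "grip": 1},
  {"linear": [0.52, 0.756, 0.16], "rot": [0, 0, -0.005], "grip": 1},
  {"linear": [0.52, 0.756, 0.16], "rot": [0, 0, -0.005], "grip": 1},
])

```text
time: 8.65
ee_pos: [0.6336, 0.1463, 0.102]
eef_rot: [0.68, 0.733, -0.0, -0.0]
ft_force: [0.2, 0.4, -0.8]
width: 0.0478
```

```bash
cat > look.py <<'E'
import sys
from h import *
# overlay predicted rack bay outlines on the scene and side pictures
s=r.read_state();print(s["time"],s["ee_pos"].round(4),s["width"],s["ft_force"].round(1))
ims=[]
for n in("scene","side"):
    c=r.camera(n);f=c["frame"].copy()
    k=4 if n=="scene" else 6
    ctr=proj(c,[[.62,.03,.03]])[0].astype(int)
    w,h=(200,75) if n=="scene" else (66,50)
    u0,v0=ctr[0]-w//2,ctr[1]-h//2
    if n=="side": w,h,k,u0,v0=133,100,3,220,140
    if n=="scene": w,h,k,u0,v0=240,140,3.3,160,160
    g=cv2.resize(f[v0:v0+h,u0:u0+w],None,fx=k,fy=k,interpolation=cv2.INTER_CUBIC)
    for y in(-.1275,-.0425,.0425,.1275):
        P=R.from_euler("z",.073).apply([[0,y,.014]])+[.642,.019,0]
        q=(proj(c,P)[0]-[u0,v0]+.5)*k
        cv2.drawMarker(g,tuple(int(t) for t in q),(0,255,0),cv2.MARKER_CROSS,10,1)
    ims.append(g)
W=max(i.shape[1] for i in ims)
H=[cv2.copyMakeBorder(i,0,0,0,W-i.shape[1],0) for i in ims]
o=np.vstack(H);f=min(1,600/o.shape[0]);cv2.imwrite(sys.argv[1],cv2.resize(o,None,fx=f,fy=f)[...,::-1])
E
python3 look.py pics/p1.png
```

```text
8.65 [0.6336 0.1463 0.102 ] 0.04783834601255891 [ 0.2  0.4 -0.8]
```

View pics/p1.png

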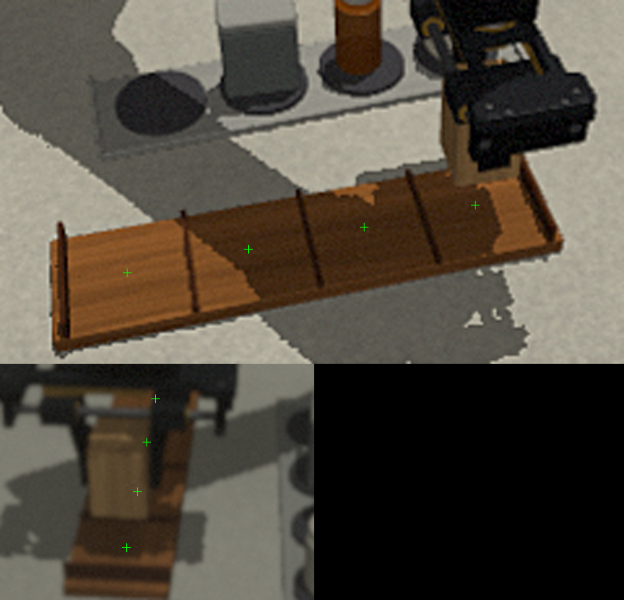

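The crosses sit within about 2 mm of the bay centres between the dividers, with a slight bias, so I'll add about 1 mm in y. The canister hangs upright over its bay. Lowering.

Request:
apply_moves([
  {"linear": [0, 0.005, -0.06], "rot": [0, 0, 0], "grip": 1},
  {"linear": [0, 0.005, -0.11], "rot": [0, 0, 0], "grip": 1},
  {"linear": [0, 0.005, -0.14], "rot": [0, 0, 0], "grip": 1},
  {"linear": [0, 0.005, -0.152], "rot": [0, 0, 0], "grip": 1},
  {"linear": [0, 0.005, -0.157], "rot": [0, 0, 0], "grip": 1},
  {"linear": [0, 0.005, -0.16], "rot": [0, 0, 0], "grip": 1},
  {"linear": [0, 0.005, -0.16], "rot": [0, 0, 0], "grip": 1},
])

```text
time: 9.45
ee_pos: [0.6338, 0.1478, 0.054]
eef_rot: [0.68, 0.733, 0.0, 0.0]
ft_force: [0.0, -0.5, -2.8]
width: 0.0485
```

Request:
apply_moves([
  {"linear": [0, 0, -0.002], "rot": [0, 0, 0], "grip": 1},
  {"linear": [0, 0, -0.004], "rot": [0, 0, 0], "grip": 1},
  {"linear": [0, 0, -0.004], "rot": [0, 0, 0], "grip": 1},
])

```text
time: 9.75
ee_pos: [0.634, 0.1478, 0.0539]
eef_rot: [0.68, 0.733, 0.0, 0.0]
ft_force: [-3.8, -1.7, 9.6]
width: 0.0483
```

```bash
python3 - <<'E'
from h import *
for i in range(3):
    s=r.read_state();print(s["ee_pos"].round(4),s["ft_force"].round(2));r.camera("side")
E
```

```text
[0.634  0.1478 0.0539] [-3.78 -1.69  9.57]
[0.634  0.1478 0.0538] [-4.07 -2.09  8.67]
[0.634  0.1478 0.0539] [-3.16 -1.04  9.65]
```

Contact at +9.6 N: the foot is on the board. Releasing, rising, then going to the tin.

Request:
apply_moves([
  {"linear": [0, 0, 0.001], "rot": [0, 0, 0], "grip": -1},
  {"linear": [0, 0, 0.001], "rot": [0, 0, 0], "grip": -1},
  {"linear": [0, 0, 0.001], "rot": [0, 0, 0], "grip": -1},
  {"linear": [0, 0, 0.001], "rot": [0, 0, 0], "grip": -1},
  {"linear": [0, 0, 0.001], "rot": [0, 0, 0], "grip": -1},
  {"linear": [0, 0, 0.001], "rot": [0, 0, 0], "grip": -1},
  {"linear": [0, 0, 0.15], "rot": [0, 0, 0], "grip": -1},
  {"linear": [0, 0, 0.3], "rot": [0, 0, 0], "grip": -1},
  {"linear": [0, 0, 0.45], "rot": [0, 0, 0], "grip": -1},
  {"linear": [-0.14, -0.12, 0.5], "rot": [0, 0, 0.0], "grip": -1},
  {"linear": [-0.27, -0.24, 0.5], "rot": [0, 0, 0.005], "grip": -1},
  {"linear": [-0.4, -0.36, 0.5], "rot": [0, 0, 0.005], "grip": -1},
  {"linear": [-0.55, -0.48, 0.5], "rot": [0, 0, 0.005], "grip": -1},
  {"linear": [-0.55, -0.48, 0.35], "rot": [0, 0, 0.005], "grip": -1},
  {"linear": [-0.55, -0.48, 0.35], "rot": [0, 0, 0.005], "grip": -1},
  {"linear": [-0.55, -0.48, 0.35], "rot": [0, 0, 0.005], "grip": -1},
])

```text
time: 11.5
ee_pos: [0.4684, 0.0037, 0.1574]
eef_rot: [0.675, 0.738, -0.0, -0.0]
ft_force: [0.5, 0.1, 0.3]
width: 0.0871
```

```bash
python3 look.py pics/p2.png
```

```text
11.5 [0.4684 0.0037 0.1574] 0.08708457457108693 [0.5 0.1 0.3]
```

View pics/p2.png

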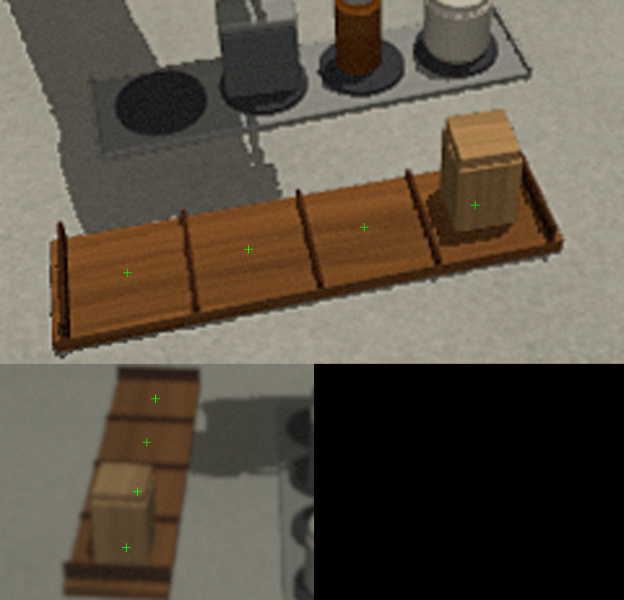

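The canister stands centred in its bay and upright: its foot spans columns 455–515 between dividers at about 430 and 548. Now the tin.

Request:
apply_moves([
  {"linear": [0, 0, -0.15], "rot": [0, 0, 0], "grip": -1},
  {"linear": [0, 0, -0.27], "rot": [0, 0, 0], "grip": -1},
  {"linear": [0, 0, -0.346], "rot": [0, 0, 0], "grip": -1},
  {"linear": [0, 0, -0.346], "rot": [0, 0, 0], "grip": -1},
  {"linear": [0, 0, -0.346], "rot": [0, 0, 0], "grip": 1},
  {"linear": [0, 0, -0.346], "rot": [0, 0, 0], "grip": 1},
  {"linear": [0, 0, -0.346], "rot": [0, 0, 0], "grip": 1},
  {"linear": [0, 0, -0.346], "rot": [0, 0, 0], "grip": 1},
  {"linear": [0, 0, -0.346], "rot": [0, 0, 0], "grip": 1},
  {"linear": [0, 0, -0.346], "rot": [0, 0, 0], "grip": 1},
  {"linear": [0, 0, -0.346], "rot": [0, 0, 0], "grip": 1},
  {"linear": [0, 0, -0.346], "rot": [0, 0, 0], "grip": 1},
  {"linear": [0, 0, -0.346], "rot": [0, 0, 0], "grip": 1},
  {"linear": [0, 0, -0.346], "rot": [0, 0, 0], "grip": 1},
], newtons=25)

```text
time: 13.0
ee_pos: [0.4684, 0.0036, 0.0536]
eef_rot: [0.674, 0.738, -0.0, -0.0]
ft_force: [-2.3, -1.4, 3.7]
width: 0.0368
```

Width is 36.8 mm, so the tin is held. Carrying it to the bay at +42.5.

Request:
apply_moves([
  {"linear": [0, 0, 0.15], "rot": [0, 0, 0], "grip": 1},
  {"linear": [0, 0, 0.3], "rot": [0, 0, 0], "grip": 1},
  {"linear": [0, 0, 0.42], "rot": [0, 0, 0], "grip": 1},
  {"linear": [0.13, 0.05, 0.45], "rot": [0, 0, 0], "grip": 1},
  {"linear": [0.26, 0.1, 0.45], "rot": [0, 0, -0.005], "grip": 1},
  {"linear": [0.4, 0.15, 0.45], "rot": [0, 0, -0.005], "grip": 1},
  {"linear": [0.5, 0.18, 0.45], "rot": [0, 0, -0.005], "grip": 1},
  {"linear": [0.569, 0.201, 0.45], "rot": [0, 0, -0.005], "grip": 1},
  {"linear": [0.569, 0.201, 0.35], "rot": [0, 0, -0.005], "grip": 1},
  {"linear": [0.569, 0.201, 0.22], "rot": [0, 0, -0.005], "grip": 1},
  {"linear": [0.569, 0.201, 0.11], "rot": [0, 0, -0.005], "grip": 1},
  {"linear": [0.569, 0.201, 0.05], "rot": [0, 0, -0.005], "grip": 1},
  {"linear": [0.569, 0.201, 0.02], "rot": [0, 0, -0.005], "grip": 1},
  {"linear": [0.569, 0.201, 0.008], "rot": [0, 0, -0.005], "grip": 1},
  {"linear": [0.569, 0.201, 0.002], "rot": [0, 0, -0.005], "grip": 1},
  {"linear": [0.569, 0.201, 0.0], "rot": [0, 0, -0.005], "grip": 1},
  {"linear": [0.569, 0.201, 0.0], "rot": [0, 0, -0.005], "grip": 1},
  {"linear": [0.569, 0.201, -0.002], "rot": [0, 0, -0.005], "grip": 1},
  {"linear": [0.569, 0.201, -0.002], "rot": [0, 0, -0.005], "grip": 1},
])

```text
time: 14.9
ee_pos: [0.6397, 0.064, 0.0537]
eef_rot: [0.68, 0.733, 0.0, 0.0]
ft_force: [0.1, -0.8, 1.7]
width: 0.0362
```

Request:
apply_moves([
  {"linear": [0, 0, -0.002], "rot": [0, 0, 0], "grip": 1},
  {"linear": [0, 0, -0.002], "rot": [0, 0, 0], "grip": -1},
  {"linear": [0, 0, 0], "rot": [0, 0, 0], "grip": -1},
  {"linear": [0, 0, 0], "rot": [0, 0, 0], "grip": -1},
  {"linear": [0, 0, 0], "rot": [0, 0, 0], "grip": -1},
  {"linear": [0, 0, 0], "rot": [0, 0, 0], "grip": -1},
  {"linear": [0, 0, 0], "rot": [0, 0, 0], "grip": -1},
  {"linear": [0, 0, 0.15], "rot": [0, 0, 0], "grip": -1},
  {"linear": [0, 0, 0.3], "rot": [0, 0, 0], "grip": -1},
  {"linear": [0, 0, 0.45], "rot": [0, 0, 0], "grip": -1},
  {"linear": [-0.16, 0.02, 0.5], "rot": [0, 0, 0.0], "grip": -1},
  {"linear": [-0.32, 0.04, 0.5], "rot": [0, 0, 0.005], "grip": -1},
  {"linear": [-0.48, 0.06, 0.5], "rot": [0, 0, 0.005], "grip": -1},
  {"linear": [-0.611, 0.077, 0.5], "rot": [0, 0, 0.005], "grip": -1},
  {"linear": [-0.611, 0.077, 0.37], "rot": [0, 0, 0.005], "grip": -1},
  {"linear": [-0.611, 0.077, 0.37], "rot": [0, 0, 0.005], "grip": -1},
  {"linear": [-0.611, 0.077, 0.37], "rot": [0, 0, 0.005], "grip": -1},
])

```text
time: 16.6
ee_pos: [0.456, 0.087, 0.1642]
eef_rot: [0.674, 0.738, -0.0, -0.001]
ft_force: [1.0, 0.2, 1.1]
width: 0.0872
```

```bash
python3 look.py pics/p3.png
```

```text
16.6 [0.456  0.087  0.1642] 0.0872427270036918 [1.  0.2 1.1]
```

View pics/p3.png

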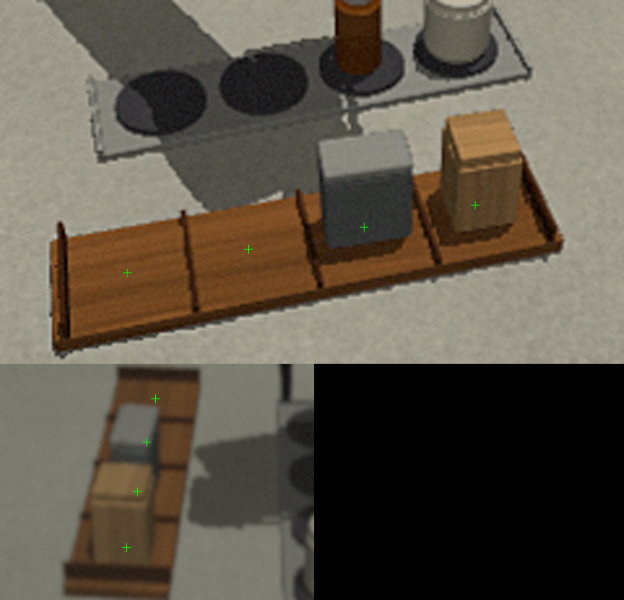

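The tin stands upright in its bay, about 2 mm from centre (foot 327–411 between dividers 313 and 432). Now the bottle, gripped a little higher.

Request:
apply_moves([
  {"linear": [0, 0, -0.12], "rot": [0, 0, 0], "grip": -1},
  {"linear": [0, 0, -0.24], "rot": [0, 0, 0], "grip": -1},
  {"linear": [0, 0, -0.347], "rot": [0, 0, 0], "grip": -1},
  {"linear": [0, 0, -0.347], "rot": [0, 0, 0], "grip": -1},
  {"linear": [0, 0, -0.347], "rot": [0, 0, 0], "grip": 1},
  {"linear": [0, 0, -0.347], "rot": [0, 0, 0], "grip": 1},
  {"linear": [0, 0, -0.347], "rot": [0, 0, 0], "grip": 1},
  {"linear": [0, 0, -0.347], "rot": [0, 0, 0], "grip": 1},
  {"linear": [0, 0, -0.347], "rot": [0, 0, 0], "grip": 1},
  {"linear": [0, 0, -0.347], "rot": [0, 0, 0], "grip": 1},
  {"linear": [0, 0, -0.347], "rot": [0, 0, 0], "grip": 1},
  {"linear": [0, 0, -0.347], "rot": [0, 0, 0], "grip": 1},
  {"linear": [0, 0, -0.347], "rot": [0, 0, 0], "grip": 1},
  {"linear": [0, 0, -0.347], "rot": [0, 0, 0], "grip": 1},
], newtons=25)

```text
time: 18.1
ee_pos: [0.4558, 0.087, 0.06]
eef_rot: [0.674, 0.738, -0.0, -0.0]
ft_force: [-3.0, -1.0, 5.9]
width: 0.039
```

Request:
apply_moves([
  {"linear": [0, 0, 0.12], "rot": [0, 0, 0], "grip": 1},
  {"linear": [0, 0, 0.25], "rot": [0, 0, 0], "grip": 1},
  {"linear": [0, 0, 0.38], "rot": [0, 0, 0], "grip": 1},
  {"linear": [0.1, -0.06, 0.45], "rot": [0, 0, 0], "grip": 1},
  {"linear": [0.22, -0.13, 0.45], "rot": [0, 0, -0.005], "grip": 1},
  {"linear": [0.34, -0.2, 0.45], "rot": [0, 0, -0.005], "grip": 1},
  {"linear": [0.46, -0.27, 0.45], "rot": [0, 0, -0.005], "grip": 1},
  {"linear": [0.56, -0.32, 0.45], "rot": [0, 0, -0.005], "grip": 1},
  {"linear": [0.63, -0.358, 0.45], "rot": [0, 0, -0.005], "grip": 1},
  {"linear": [0.63, -0.358, 0.35], "rot": [0, 0, -0.005], "grip": 1},
  {"linear": [0.63, -0.358, 0.24], "rot": [0, 0, -0.005], "grip": 1},
  {"linear": [0.63, -0.358, 0.14], "rot": [0, 0, -0.005], "grip": 1},
  {"linear": [0.63, -0.358, 0.07], "rot": [0, 0, -0.005], "grip": 1},
  {"linear": [0.63, -0.358, 0.07], "rot": [0, 0, -0.005], "grip": 1},
])

```text
time: 19.5
ee_pos: [0.6428, -0.0206, 0.0771]
eef_rot: [0.68, 0.733, -0.002, -0.002]
ft_force: [0.4, 0.8, -1.8]
width: 0.0393
```

```bash
python3 look.py pics/p4.png
```

```text
19.5 [ 0.6428 -0.0206  0.0771] 0.03934735824196394 [ 0.4  0.8 -1.8]
```

View pics/p4.png

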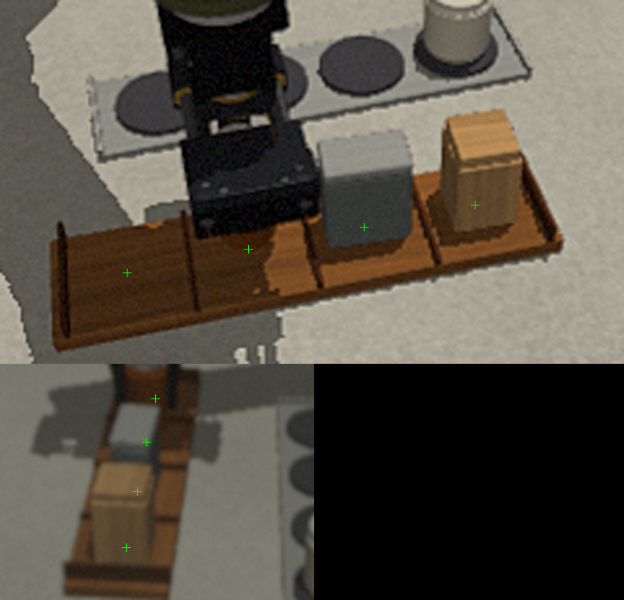

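Nothing is touching and the bottle is held (side view). Setting it down.

Request:
apply_moves([
  {"linear": [0, 0, -0.03], "rot": [0, 0, 0], "grip": 1},
  {"linear": [0, 0, -0.055], "rot": [0, 0, 0], "grip": 1},
  {"linear": [0, 0, -0.065], "rot": [0, 0, 0], "grip": 1},
  {"linear": [0, 0, -0.07], "rot": [0, 0, 0], "grip": 1},
  {"linear": [0, 0, -0.07], "rot": [0, 0, 0], "grip": 1},
  {"linear": [0, 0, -0.072], "rot": [0, 0, 0], "grip": 1},
  {"linear": [0, 0, -0.073], "rot": [0, 0, 0], "grip": 1},
  {"linear": [0, 0, -0.073], "rot": [0, 0, 0], "grip": 1},
])

```text
time: 20.4
ee_pos: [0.6452, -0.0203, 0.06]
eef_rot: [0.68, 0.733, 0.0, 0.0]
ft_force: [-5.2, -0.3, 7.7]
width: 0.0391
```

Request:
apply_moves([
  {"linear": [0, 0, 0.002], "rot": [0, 0, 0], "grip": -1},
  {"linear": [0, 0, 0.002], "rot": [0, 0, 0], "grip": -1},
  {"linear": [0, 0, 0.002], "rot": [0, 0, 0], "grip": -1},
  {"linear": [0, 0, 0.002], "rot": [0, 0, 0], "grip": -1},
  {"linear": [0, 0, 0.002], "rot": [0, 0, 0], "grip": -1},
  {"linear": [0, 0, 0.002], "rot": [0, 0, 0], "grip": -1},
  {"linear": [0, 0, 0.15], "rot": [0, 0, 0], "grip": -1},
  {"linear": [0, 0, 0.3], "rot": [0, 0, 0], "grip": -1},
  {"linear": [0, 0, 0.45], "rot": [0, 0, 0], "grip": -1},
  {"linear": [-0.11, 0.11, 0.5], "rot": [0, 0, 0.0], "grip": -1},
  {"linear": [-0.22, 0.22, 0.5], "rot": [0, 0, 0.005], "grip": -1},
  {"linear": [-0.33, 0.33, 0.5], "rot": [0, 0, 0.005], "grip": -1},
  {"linear": [-0.44, 0.44, 0.5], "rot": [0, 0, 0.005], "grip": -1},
  {"linear": [-0.55, 0.55, 0.5], "rot": [0, 0, 0.005], "grip": -1},
  {"linear": [-0.649, 0.641, 0.5], "rot": [0, 0, 0.005], "grip": -1},
  {"linear": [-0.649, 0.641, 0.35], "rot": [0, 0, 0.005], "grip": -1},
  {"linear": [-0.649, 0.641, 0.35], "rot": [0, 0, 0.005], "grip": -1},
  {"linear": [-0.649, 0.641, 0.35], "rot": [0, 0, 0.005], "grip": -1},
])

```text
time: 22.2
ee_pos: [0.4502, 0.1716, 0.1643]
eef_rot: [0.675, 0.738, -0.0, -0.001]
ft_force: [0.5, -0.3, 0.3]
width: 0.0874
```

```bash
python3 look.py pics/p5.png
```

```text
22.2 [0.4502 0.1716 0.1643] 0.08741320931275087 [ 0.5 -0.3  0.3]
```

View pics/p5.png

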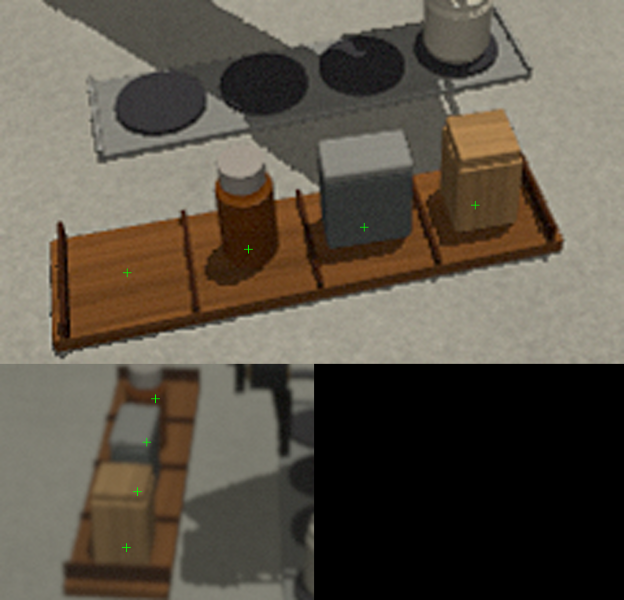

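The bottle is upright in the middle of its bay (foot at column 250, dividers 189 and 312). Now the jar.

Request:
apply_moves([
  {"linear": [0, 0, -0.12], "rot": [0, 0, 0], "grip": -1},
  {"linear": [0, 0, -0.24], "rot": [0, 0, 0], "grip": -1},
  {"linear": [0, 0, -0.34], "rot": [0, 0, 0], "grip": -1},
  {"linear": [0, 0, -0.394], "rot": [0, 0, 0], "grip": -1},
  {"linear": [0, 0, -0.394], "rot": [0, 0, 0], "grip": -1},
  {"linear": [0, 0, -0.394], "rot": [0, 0, 0], "grip": 1},
  {"linear": [0, 0, -0.394], "rot": [0, 0, 0], "grip": 1},
  {"linear": [0, 0, -0.394], "rot": [0, 0, 0], "grip": 1},
  {"linear": [0, 0, -0.394], "rot": [0, 0, 0], "grip": 1},
  {"linear": [0, 0, -0.394], "rot": [0, 0, 0], "grip": 1},
  {"linear": [0, 0, -0.394], "rot": [0, 0, 0], "grip": 1},
  {"linear": [0, 0, -0.394], "rot": [0, 0, 0], "grip": 1},
  {"linear": [0, 0, -0.394], "rot": [0, 0, 0], "grip": 1},
], newtons=28)

```text
time: 23.6
ee_pos: [0.4501, 0.1719, 0.0463]
eef_rot: [0.674, 0.738, -0.0, 0.0]
ft_force: [-3.7, -1.8, 7.6]
width: 0.0571
```

Jar held at 57.1 mm. Carrying it high over to the last bay.

Request:
apply_moves([
  {"linear": [0, 0, 0.15], "rot": [0, 0, 0], "grip": 1},
  {"linear": [0, 0, 0.3], "rot": [0, 0, 0], "grip": 1},
  {"linear": [0, 0, 0.43], "rot": [0, 0, 0], "grip": 1},
  {"linear": [0.05, -0.1, 0.5], "rot": [0, 0, 0], "grip": 1},
  {"linear": [0.12, -0.22, 0.5], "rot": [0, 0, -0.005], "grip": 1},
  {"linear": [0.2, -0.34, 0.5], "rot": [0, 0, -0.005], "grip": 1},
  {"linear": [0.29, -0.46, 0.5], "rot": [0, 0, -0.005], "grip": 1},
  {"linear": [0.38, -0.58, 0.5], "rot": [0, 0, -0.005], "grip": 1},
  {"linear": [0.47, -0.7, 0.5], "rot": [0, 0, -0.005], "grip": 1},
  {"linear": [0.57, -0.82, 0.5], "rot": [0, 0, -0.005], "grip": 1},
  {"linear": [0.67, -0.926, 0.5], "rot": [0, 0, -0.005], "grip": 1},
  {"linear": [0.67, -0.926, 0.48], "rot": [0, 0, -0.005], "grip": 1},
  {"linear": [0.67, -0.926, 0.35], "rot": [0, 0, -0.005], "grip": 1},
  {"linear": [0.67, -0.926, 0.24], "rot": [0, 0, -0.005], "grip": 1},
  {"linear": [0.67, -0.926, 0.14], "rot": [0, 0, -0.005], "grip": 1},
  {"linear": [0.67, -0.926, 0.07], "rot": [0, 0, -0.005], "grip": 1},
  {"linear": [0.67, -0.926, 0.07], "rot": [0, 0, -0.005], "grip": 1},
])

```text
time: 25.3
ee_pos: [0.6488, -0.1059, 0.0629]
eef_rot: [0.68, 0.733, -0.002, -0.003]
ft_force: [-1.1, -0.6, -4.4]
width: 0.0572
```

Request:
apply_moves([
  {"linear": [0, 0, -0.03], "rot": [0, 0, 0], "grip": 1},
  {"linear": [0, 0, -0.055], "rot": [0, 0, 0], "grip": 1},
  {"linear": [0, 0, -0.065], "rot": [0, 0, 0], "grip": 1},
  {"linear": [0, 0, -0.07], "rot": [0, 0, 0], "grip": 1},
  {"linear": [0, 0, -0.07], "rot": [0, 0, 0], "grip": 1},
  {"linear": [0, 0, -0.072], "rot": [0, 0, 0], "grip": 1},
  {"linear": [0, 0, -0.073], "rot": [0, 0, 0], "grip": 1},
  {"linear": [0, 0, -0.073], "rot": [0, 0, 0], "grip": 1},
])

```text
time: 26.1
ee_pos: [0.6515, -0.1059, 0.0463]
eef_rot: [0.68, 0.733, 0.0, 0.0]
ft_force: [-5.6, 0.3, 7.8]
width: 0.0573
```

On the board at +7.8 N. Releasing and retreating upward, then away.

Request:
apply_moves([
  {"linear": [0, 0, 0.002], "rot": [0, 0, 0], "grip": -1},
  {"linear": [0, 0, 0.002], "rot": [0, 0, 0], "grip": -1},
  {"linear": [0, 0, 0.002], "rot": [0, 0, 0], "grip": -1},
  {"linear": [0, 0, 0.002], "rot": [0, 0, 0], "grip": -1},
  {"linear": [0, 0, 0.002], "rot": [0, 0, 0], "grip": -1},
  {"linear": [0, 0, 0.002], "rot": [0, 0, 0], "grip": -1},
  {"linear": [0, 0, 0.15], "rot": [0, 0, 0], "grip": -1},
  {"linear": [0, 0, 0.3], "rot": [0, 0, 0], "grip": -1},
  {"linear": [0, 0, 0.5], "rot": [0, 0, 0], "grip": -1},
  {"linear": [-0.15, 0, 0.65], "rot": [0, 0, 0.0], "grip": -1},
  {"linear": [-0.3, 0, 0.8], "rot": [0, 0, 0], "grip": -1},
  {"linear": [-0.5, 0.1, 0.85], "rot": [0, 0, 0], "grip": -1},
  {"linear": [-0.6, 0.1, 0.85], "rot": [0, 0, 0], "grip": -1},
  {"linear": [-0.6, 0.1, 0.85], "rot": [0, 0, 0], "grip": -1},
  {"linear": [-0.6, 0.1, 0.85], "rot": [0, 0, 0], "grip": -1},
])

```text
time: 27.6
ee_pos: [0.4697, -0.0753, 0.3014]
eef_rot: [0.68, 0.733, -0.001, 0.002]
ft_force: [0.1, -0.4, -0.6]
width: 0.087
```

```bash
python3 look.py pics/p6.png; python3 - <<'E'
from h import *
c=r.camera("wrist");cv2.imwrite("pics/w2.png",c["frame"][...,::-1])
locate(r.camera("scene"),n=1)
E
```

```text
27.6 [ 0.4697 -0.0753  0.3014] 0.08697826701046034 [ 0.1 -0.4 -0.6]
32 jar_mid 0.84 [ 0.639 -0.109  0.05 ]
32 canister_mid 0.96 [0.636 0.147 0.052]
32 bottle_mid 0.61 [ 0.651 -0.018  0.059]
32 tin_mid 0.57 [0.643 0.064 0.053]
32 disc_jar 0.58 [0.446 0.167 0.008]
32 disc_canister 0.77 [ 0.474 -0.081  0.008]
32 disc_bottle 0.66 [0.465 0.089 0.008]
32 disc_tin 0.74 [0.466 0.003 0.008]
32 rack 0.9 [0.643 0.023 0.   ]
32 mortar 0.96 [0.605 0.412 0.   ]
```

View pics/p6.png

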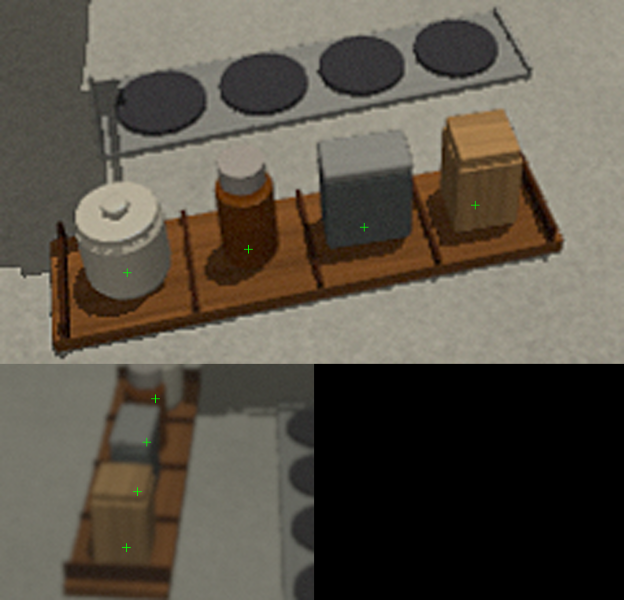

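View pics/w2.png

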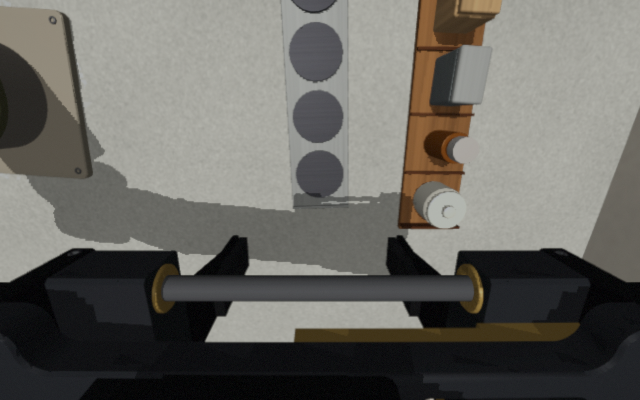

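All four stand upright and roughly centred in their bays, in reverse order. The mortar hasn't moved and the gripper is clear. Handing in.

```bash
python3 -c "
from bench import r
print(r.close_job())"
```

```text
the job is handed in; nothing more can be done
None
```

All four containers are on the rack in reverse order, and I handed the job in at about 28 s of the 107 s limit. From the robot's left to right they stand canister, tin, bottle, jar; on the tray that order was jar, bottle, tin, canister.

- **Setting down:** I lowered each container until the wrist force showed it was on the board. The canister, bottle and jar pressed at 8–10 N. The tin read 1.7 N, so I lowered it about another 0.6 mm before letting go. No reading came near the force limits.
- **Final pictures:** All four are upright, and the tin and bottle sit about 0–3 mm from the middle of their bays along the row. The canister reads within about 3 mm and the jar looks central by eye. The tray is empty and the gripper is well clear at 0.30 m height.
- **Mortar:** The scene camera puts it at (0.605, 0.412) now, against (0.606, 0.409) at the start. That is within the measurement noise, so it was not disturbed.
- **Where checks disagreed:** The network put the jar at x = 0.639, about 12 mm nearer the robot than where I released it (0.651). It scattered about that much earlier too, and the pictures show no such shift, so I went with the release position. My silhouette fits of the rack from the two cameras differed by about 4 mm in y, and I corrected for that from the dividers in the picture.

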